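Index the sample-tin turntable to its next station

ROBOT

A 6-joint arm with a two-finger parallel gripper is mounted at the origin on the work surface. World frame = base frame: x ahead of the robot, y to its left, z up, the work surface at z = 0. Lengths are in m, angles in rad, forces in N, time in s.
With the tool pointing down it reaches from about 0.325 to 0.775 m from the base axis. Payload 5.5 kg.
Tool frame: the origin (TCP) lies on the front face of the gripper's body, between the roots of the fingers; the fingertips stand 80 mm ahead of it and the grasp point (between the pads) lies 61 mm ahead of it; z points along the fingers, y is the line along which they close (so a half turn about z gives the same grasp; the last joint's range is limited). The gripper opens to 88 mm and grips with 3 to 60 N. Pads are 20 mm wide; open, the fingers measure 115 mm over their backs; the gripper's body (75 mm by 178 mm) begins 61 mm behind the grasp point.
Start: joints at [1.086, 0.091, 1.231, -0, 1.82, -0.057], TCP at [0.249, 0.546, 0.303] pointing down, gripper open.
Joint ranges: [-2.87, 2.87], [-0.86, 2.18], [0.17, 2.46], [-1.51, 4.65], [0.06, 2.69], [-2.65, 2.65]. Speed limits (rad/s): [2.57, 2.57, 3.01, 3.14, 3.14, 3.14].

INTERFACE

Orientations are given as a rotation vector (axis times angle).
In Python, from cell import * gives the robot as it stands. Calls block until the motion is done:
- reach(position, orientation): joint-space move of the TCP to a pose.
- move_straight(position, rotation=None, rate=0.15): straight line of the TCP; rotation=None keeps the orientation; rate is the mean speed in m/s.
- movej(angles): joint-space move.
- gripper_open() and close(strength=None): open the fingers fully, or close them until they stop; strength is the grip in N (None keeps the last).
- dwell(seconds).
- solve_ik(position, orientation): joint angles nearest the present ones, or None.
- read_state(): the state.
- snapshot(name): name is "side" or "top" or "wrist"; returns the picture (480x640x3 uint8, red, green, blue); there is no depth.
- camera_info(name): a dict with "fx", "fy", "cx", "cy" (pixels), "R" (3x3) and "t" (3): a world point X has camera coordinates R X + t. Camera axes: x right, y down, z forward; pixel columns grow to the right and rows downward; lengths in m; the calibration is good to about 2 mm. The wrist camera is an equidistant fisheye: a pixel r from the principal point sees the ray r / f radians off the axis. A picture is of the moment at which its call begins: read the wrist's pose just before it. camera_info takes no time and is no camera call; for the wrist camera it gives the pose at the moment of the call.
A pose or a line that the arm cannot do raises PlanningError and nothing moves.
- job_done(): hands the job in; it is judged then, once.
Trained networks look in the newest picture that a camera, given by its name, has taken for a name from the list of things; names that differ only in an ending like _2 or _b are one class to them, and where a whole thing is asked for, a point or a joint stands for the part that bears it (a point fixed in the world has none). Each returns a list of dicts, best first, with "score" (0 to 1); they miss things now and then, are a little off and sometimes report something else, mostly with a low value. They report only what shows in the picture. A call takes as long as a camera call.
- trace(camera, label): "region" (480x640 bool, what is visible of it) and "rect" ([left, top, right, bottom] in pixels, round what is visible of it).
- tip_of(camera, label): "xy" ([column, row] in pixels: a listed point, or the origin of a listed thing).
The state is a dict: "t": time; "qpos": joint angles; "joint_velocities": joint speeds; "joint_torque": joint torques, N m; "tool_pos": TCP position; "eef_rot": TCP orientation; "force": force on the tool from outside, world axes, zero at the start; "torque": the same for the moment, N m; "opening": finger opening in m; "gripper_force": force on a finger pad.
Only numpy, scipy, OpenCV 4.12 (cv2) and the standard library are available. Lean on these libraries where they do the work, as an engineer would, in place of code of your own. Each camera call takes 0.05 s, during which the arm holds its last target. There are 200 camera calls.

TASK

The next tin on the turntable is due under the stirrer: draw the spring index pin by its black knob, turn the table one station clockwise (seen from above), let the pin drop fully home in the next hole of the index ring, and let go. That hole's place is only roughly known, so feel for it with the pin riding lightly on the ring, stop turning the moment it drops in, and never force the pin against the ring or the side of a hole. Leave the things standing around the turntable where they are.

Things in the scene. Friction and masses are not known exactly. Their poses are not given: they have to be found in the camera images.
- base: the turntable's fixed round grey base, 430 mm across, 16 mm thick; origin on the vertical turning axis at bench height; the first hole lies on its -x side. An overhead stirrer is fixed beside it, 90 degrees (+-9) counter-clockwise from the first hole seen from above: 22 mm column 300 mm from the axis, impeller 88 mm from the axis and 134 mm over the bench, 85 mm wide motor from 357 mm up
- table_top (a point): centre of the round aluminium turntable, on the turning axis, 52 mm above the bench (its top face); it is 270 mm across and carries six 61 mm wide tins, fast on it, their tops 112 mm above the bench, on a 176 mm circle. A flat arm 38 mm wide, same top face, sticks out of it to 207 mm from the axis, midway between two tins, and carries the index pin. x axis: along that arm
- index_ring: flat steel index ring fixed on the base, a curved band 168 to 202 mm from the axis, top face 30 mm above the bench; origin and axes as the base's. Two 12 mm holes, 185 mm from the axis: the first on its -x side, the next 51 to 69 degrees clockwise of it (clamped by hand, exact angle unknown). The face is level and plain between them and for 16 degrees beyond the next
- turntable (a joint): angle of the table, rad: 0 with the pin in the first hole, grows clockwise seen from above, range -0.3 to 1.5. Turning it by the knob takes about 2 N, plus about 2 N when the pin drags on the ring; it stays where it is left
- plunger (a joint): lift of the index pin, m: 0 fully home in a hole, 0.012 with the tip riding on the face of the ring, more when clear of it, stop at 0.018. The pin is 10 mm thick with a rounded tip; its spring presses it down with 9 N when home, 13 N when fully drawn. Pin and ring must not press on each other with over 40 N, spring included
- knob (a point): centre of the black pull knob's head on top of the pin, an upright cylinder 29 mm across and 22 mm high, 185 mm from the turning axis; 90 mm above the bench when the pin is home. Under the head an 18 mm neck 8 mm high, then a 22 mm sleeve down to the arm. Best taken from above, the fingers closing along the direction of turning; it turns only with the table
- paint_can: bystander: closed bare-metal paint can, 88 mm across, 98 mm high, standing on the bench; origin at the centre of its underside
- pigment_jar: bystander: white plastic jar with a lid, 52 mm across, 75 mm high, standing on the bench; origin at the centre of its underside
- palette_knife: bystander: spatula lying flat on the bench, 280 mm long, wooden handle; origin about under its middle

How it is judged:
By the outcome, as a careful person would: the job done as asked, in the order asked, and still so for the second after the job is handed in, with the robot touching nothing.
It also fails if it takes over 61 s, if anything falls off the work surface, if the arm or the gripper's body presses on something with over 40 N, if the wrist force passes 120 N, or if a joint passes its speed limit or range.

## Working session

There is one attempt and no reset: what is moved stays moved. The work goes in short steps, each a Python script; the robot and the scene stay as the last script left them, time stands still between calls to the robot, and variables do not carry over. Pictures are saved under pics/ and viewed, at most 10 in all, crops included, and the job is handed in when it is done.

```bash
mkdir -p pics; ls; python3 - <<'E'
from cell import *
import cv2,numpy as np
ims={}
for c in("top","side"):
    im=snapshot(c); ims[c]=im
    i=camera_info(c); print(c,{k:np.round(v,3).tolist() for k,v in i.items()})
    for l in("base","table_top","knob","index_ring","paint_can","pigment_jar","palette_knife"):
        r=tip_of(c,l); print(l,[(np.round(d["xy"],1).tolist(),round(d["score"],2)) for d in r[:2]])
    cv2.imwrite(f"pics/{c}0.png",im[:,:,::-1])
print(read_state())
E
```

```text
pics
top {'fx': 446.388, 'fy': 446.388, 'cx': 316.106, 'cy': 240.312, 'R': [[-0.0, -1.0, 0.005], [-0.98, -0.001, -0.198], [0.198, -0.005, -0.98]], 't': [0.066, 0.546, 1.063]}
base [([357.1, 195.3], 0.74)]
table_top [([363.7, 191.1], 0.9)]
knob [([400.3, 253.1], 0.49)]
index_ring []
paint_can [([232.6, 236.1], 0.57)]
pigment_jar [([270.7, 308.2], 0.55)]
palette_knife [([484.1, 254.5], 0.76)]
side {'fx': 512.262, 'fy': 512.262, 'cx': 316.186, 'cy': 238.564, 'R': [[0.894, -0.449, -0.022], [-0.335, -0.634, -0.697], [0.299, 0.63, -0.716]], 't': [-0.46, 0.294, 1.124]}
base [([379.9, 270.8], 0.79)]
table_top [([384.6, 261.4], 0.8)]
knob [([344.6, 304.7], 0.62)]
index_ring []
paint_can [([289.7, 210.1], 0.78), ([380.8, 274.3], 0.61)]
pigment_jar [([240.3, 253.2], 0.72)]
palette_knife [([397.4, 408.7], 0.61)]
{'t': 0.8, 'qpos': array([ 1.08630287e+00,  9.11031271e-02,  1.23068257e+00,  2.75670808e-05,
        1.81975574e+00, -5.66909793e-02]), 'joint_velocities': array([-0.00086086, -0.00104852, -0.00042005,  0.0008136 , -0.00131876,
       -0.00023037]), 'joint_torque': array([ 6.81522179e-04, -4.46138513e+01, -4.06485772e+01,  6.97289268e-02,
        1.92852243e-02, -2.89150694e-05]), 'tool_pos': array([0.24892795, 0.54595969, 0.30263919]), 'eef_rot': array([-6.66864932e-01, -3.06998694e+00, -8.87382469e-05]), 'force': array([-0.87280889, -0.19853926, -0.33782684]), 'torque': array([ 0.06206183,  0.01212997, -0.03015473]), 'gripper_force': 0.0, 'opening': 0.08772599145758335}
```

```bash
cat > h.py <<'E'
from cell import *
import cv2, numpy as np
from scipy.spatial.transform import Rotation as Ro
def ray_z(c,xy,z):
    i=camera_info(c); R=np.array(i["R"]); t=np.array(i["t"])
    d=R.T@np.array([(xy[0]-i["cx"])/i["fx"],(xy[1]-i["cy"])/i["fy"],1]); o=-R.T@t
    return o+d*(z-o[2])/d[2]
def proj(c,X):
    i=camera_info(c); p=np.array(i["R"])@np.array(X)+np.array(i["t"])
    return np.array([i["fx"]*p[0]/p[2]+i["cx"],i["fy"]*p[1]/p[2]+i["cy"]])
E
python3 - <<'E'
from h import *
T={"top":dict(base=(357.1,195.3),table=(363.7,191.1),knob=(400.3,253.1),can=(232.6,236.1),jar=(270.7,308.2),knife=(484.1,254.5)),
"side":dict(base=(379.9,270.8),table=(384.6,261.4),knob=(344.6,304.7),can=(289.7,210.1),jar=(240.3,253.2),knife=(397.4,408.7))}
z=dict(base=0,table=.052,knob=.09,can=0,jar=0,knife=0)
for c in T:
    for k,v in T[c].items(): print(c,k,ray_z(c,v,z[k]).round(3))
E
```

```text
top base [ 0.68  -0.044  0.   ]
top table [ 0.676 -0.056  0.052]
top knob [ 0.508 -0.137  0.09 ]
top can [0.568 0.285 0.   ]
top jar [0.381 0.182 0.   ]
top knife [ 0.52  -0.374  0.   ]
side base [ 0.683 -0.027  0.   ]
side table [ 0.683 -0.043  0.052]
side knob [ 0.517 -0.138  0.09 ]
side can [0.575 0.29  0.   ]
side jar [0.388 0.198 0.   ]
side knife [ 0.52  -0.361  0.   ]
```

View pics/top0.png

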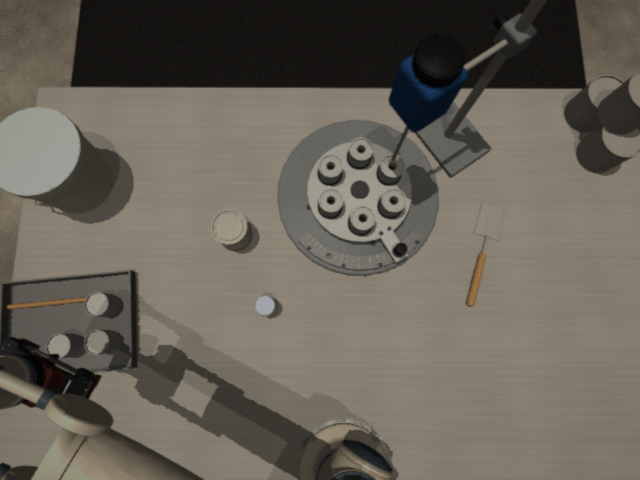

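View pics/side0.png

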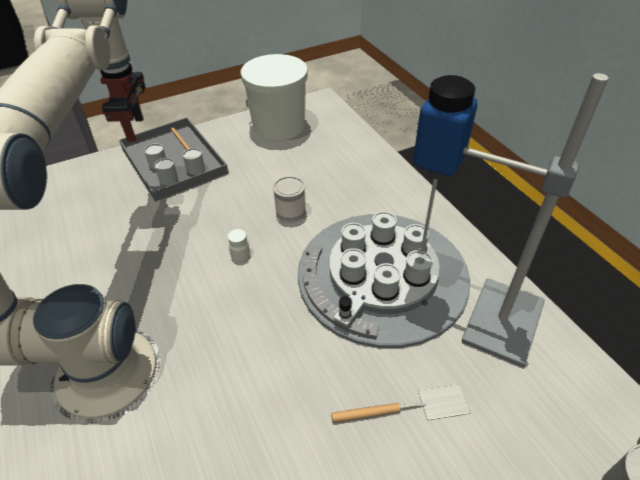

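Top view: knob at (400,249), arm pointing lower right, stirrer upper right, jar at (265,306), can at (232,228). The side view agrees, with the knob at (345,302). Clockwise takes the knob toward +y, which is free space. Next I'll move above the knob for a closer look with the wrist camera.

```bash
cat >> h.py <<'E'
def rot(phi,s=1):
    # tool down, closing line tangential at polar angle phi
    y=s*np.array([-np.sin(phi),np.cos(phi),0]); z=np.array([0,0,-1.]); x=np.cross(y,z)
    return Ro.from_matrix(np.c_[x,y,z]).as_rotvec()
def ray_w(xy,z,i):
    u=np.array([xy[0]-i["cx"],xy[1]-i["cy"]]); r=np.hypot(*u); th=r/i["fx"]
    d=np.r_[np.sin(th)*u/r,np.cos(th)]; R=np.array(i["R"]); d=R.T@d; o=-R.T@np.array(i["t"])
    return o+d*(z-o[2])/d[2]
E
python3 - <<'E'
from h import *
C=np.array([.68,-.046]); 
for s in(1,-1):
  for a in(0,.5,1.0,1.35):
    phi=np.arctan2(-.137+.046,.512-.68)-a
    p=C+.185*np.array([np.cos(phi),np.sin(phi)])
    q=solve_ik([*p,.16],rot(phi,s)); print(s,a,p.round(3),None if q is None else np.round(q,2))
E
```

```text
1 0 [ 0.517 -0.134] [-0.32 -0.07  1.64 -0.    1.57  0.76]
1 0.5 [ 0.495 -0.045] [-0.16 -0.17  1.74 -0.    1.57  1.41]
1 1.0 [0.518 0.043] [ 0.02 -0.11  1.68 -0.    1.57  2.09]
1 1.35 [0.558 0.093] [0.11 0.02 1.56 0.   1.56 2.53]
-1 0 [ 0.517 -0.134] [-0.32 -0.07  1.64 -0.    1.57 -2.38]
-1 0.5 [ 0.495 -0.045] [-0.16 -0.17  1.74  0.    1.57 -1.73]
-1 1.0 [0.518 0.043] [ 0.02 -0.11  1.68 -0.    1.57 -1.05]
-1 1.35 [0.558 0.093] [ 0.11  0.02  1.56  0.    1.56 -0.61]
```

```bash
python3 - <<'E'
from h import *
C=np.array([.68,-.046]); phi=np.arctan2(-.091,-.168)
p=C+.185*np.array([np.cos(phi),np.sin(phi)])
reach([*p,.30],rot(phi,-1)); dwell(.3)
i=camera_info("wrist"); im=snapshot("wrist"); cv2.imwrite("pics/w1.png",im[:,:,::-1])
print(read_state()["t"],i["fx"],-np.array(i["R"]).T@i["t"])
for l,z in(("knob",.09),("table_top",.052),("base",0),("index_ring",.03)):
    for d in tip_of("wrist",l)[:2]: print(l,np.round(d["xy"],1),round(d["score"],2),ray_w(d["xy"],z,i).round(4))
for d in trace("wrist","knob")[:2]: print(d["rect"],d["score"],d["region"].sum())
E
```

```text
3.7333 371.64829954431775 [ 0.4515442  -0.16945617  0.38167789]
knob [307.3 224.7] 0.91 [ 0.5178 -0.1363  0.09  ]
table_top [310.2 384.3] 0.67 [ 0.685  -0.0429  0.052 ]
base [308.5 356.8] 0.85 [ 0.6841 -0.0458  0.    ]
[288.8, 205.3, 324.4, 247.5] 0.77 1099
```

View pics/w1.png

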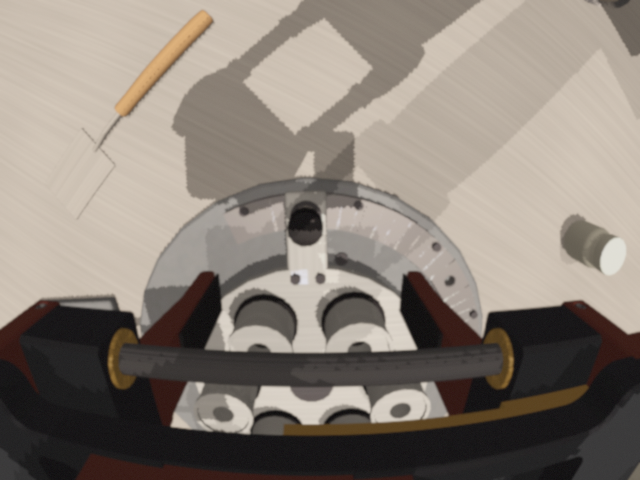

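The close view shows the knob head at (305,222), with the network at (307,225). The arm is radial and nothing is in the way of the fingers. Knob to axis measures 0.189 m against the given 0.185, which is good enough. Now I'll descend and close lightly, checking the side force.

```bash
cat >> h.py <<'E'
K=np.array([.518,-.136]); PHI=np.arctan2(-.136+.045,.518-.684)
def st():
    s=read_state(); return s
def er(phi): return np.array([np.cos(phi),np.sin(phi),0])
def et(phi): return np.array([np.sin(phi),-np.cos(phi),0])   # clockwise tangent
def loc(phi,base,n=1):
    f=np.mean([read_state()["force"] for _ in range(n)],0)-base
    return np.array([f@er(phi),f@et(phi),f[2]])
E
python3 - <<'E'
from h import *
R=rot(PHI,-1)
reach([*K,.20],R); move_straight([*K,.152],rate=.1); dwell(.2)
b=read_state()["force"]; print("base",b); np.save("b.npy",b)
close(3); dwell(.2); s=read_state(); print(s["t"],s["opening"],s["gripper_force"],s["tool_pos"],loc(PHI,b))
E
```

```text
base [ 0.04040403 -0.67057129  0.04417096]
6.4333 0.0291240309655341 2.99993350636214 [ 0.5181638  -0.13651542  0.15210309] [ 0.14303374 -4.57589582 -1.50346881]
```

```bash
python3 - <<'E'
from h import *
b=np.load("b.npy"); p=read_state()["tool_pos"].copy()
for k in range(8):
    f=loc(PHI,b,3); s=read_state(); print(round(s["t"],2),f.round(2),((s["tool_pos"]-p)@et(PHI)*1e3).round(2))
    if abs(f[1])<1: break
    s0=read_state()["tool_pos"]; tgt=p+et(PHI)*np.sign(f[1])*.0004*(k+1); move_straight(tgt,rate=.02); dwell(.1)
E
```

```text
6.43 [ 0.14 -4.58 -1.5 ] 0.0
6.78 [ 0.3  -2.29 -0.56] -0.32
7.13 [-0.01  1.04 -0.22] -0.5
7.48 [ 0.64 -5.82 -1.36] 0.32
7.88 [0.19 0.25 0.05] -1.4
```

```bash
python3 - <<'E'
from h import *
b=np.load("b.npy")
close(30); dwell(.2); p=read_state()["tool_pos"].copy(); np.save("p0.npy",p); print(p,loc(PHI,b,2))
for dz in(.004,.008,.012,.0155):
    move_straight(p+[0,0,dz],rate=.04); dwell(.1); s=read_state(); print(round(s["t"],2),((s["tool_pos"]-p)*1e3).round(2),loc(PHI,b,2).round(2),s["opening"])
E
```

```text
[ 0.51885053 -0.13773854  0.15208397] [0.52772037 1.6182136  1.32599436]
8.64 [-0.25  0.35  2.58] [ -4.15   0.23 -10.35] 0.028618337375597568
8.99 [-0.3   0.39  7.31] [ -3.85   2.15 -12.06] 0.028646799260893436
9.34 [-0.15  0.16 11.61] [ -4.62   2.14 -13.05] 0.028553423110717763
9.69 [-8.000e-02  1.000e-02  1.523e+01] [ -4.01   1.19 -13.55] 0.02843706759277209
```

```bash
python3 - <<'E'
from h import *
b=np.load("b.npy"); p0=np.load("p0.npy"); C=p0+.185*np.r_[-er(PHI)[:2],0]; C[2]=p0[2]+.0155
ro=0; f0=loc(PHI,b,2); print("C",C,f0)
a=0
for d in [0.5,1,1.5,2,3,4]+list(range(8,45,4))+[44]:
    phi=PHI-np.radians(d); move_straight(C+(.185+ro)*er(phi),rot(phi,-1),rate=.03 if d<5 else .06)
    f=loc(phi,b,2); s=read_state(); print(d,round(s["t"],2),f.round(1),round(ro*1e3,2),round(s["opening"]*1e3,2))
    if abs(f[1])>9 or abs(f[0])>15: print("STOP"); break
    fr=f[0]-f0[0]
    if abs(fr)>2: ro+=np.clip(.00015*fr,-.0007,.0007)
np.save("C.npy",np.r_[C,ro,d])
E
```

```text
C [ 0.68107411 -0.04880874  0.16758397] [ -4.01350791   1.18849978 -13.54527458]
0.5 9.94 [ -3.2  -0.7 -13.7] 0.0 28.4
1 10.19 [ -2.8  -0.3 -14.1] 0.0 28.26
1.5 10.44 [ -2.   -0.  -13.9] 0.0 28.05
2 10.69 [ -1.3  -0.4 -12.7] 0.0 28.28
3 10.95 [ -3.3   1.4 -13.7] 0.4 28.36
4 11.21 [ -3.9   0.8 -14. ] 0.4 28.25
8 11.57 [ -0.7   2.5 -13.9] 0.4 27.97
12 11.94 [ -1.5   3.6 -14.3] 0.9 28.37
16 12.31 [ -2.    2.6 -14.4] 1.27 28.53
20 12.68 [ -1.8   2.6 -13.9] 1.57 28.49
24 13.04 [ -1.5   3.4 -13.6] 1.9 28.35
28 13.41 [ -3.4   2.7 -13.9] 2.28 28.17
32 13.78 [ -1.2   1.7 -13.9] 2.28 28.7
36 14.14 [ -0.8   2.5 -13.9] 2.7 28.42
40 14.51 [ -2.8   2.3 -13.9] 3.18 27.98
44 14.88 [ -0.8   3.3 -12.9] 3.18 28.58
44 15.12 [ -4.8   2.7 -13.9] 3.66 28.75
```

```bash
python3 - <<'E'
from h import *
b=np.load("b.npy"); C=np.load("C.npy"); ro=C[3]; C=C[:3]; p0=np.load("p0.npy")
phi=PHI-np.radians(44)
im=snapshot("side"); cv2.imwrite("pics/s2.png",cv2.resize(im[180:380,230:500],None,fx=2.5,fy=2.5)[:,:,::-1])
p=C+(.185+ro)*er(phi)
for dz in np.arange(.0145,.0085,-.0005):
    p[2]=p0[2]+dz; move_straight(p,rate=.02); f=loc(phi,b,3); s=read_state(); print(round(dz*1e3,1),((s["tool_pos"][2]-p0[2])*1e3).round(2),round(s["t"],2),f.round(1))
    if f[2]>-8: break
np.save("p1.npy",p)
E
```

```text
14.5 14.68 15.43 [ -4.8   1.9 -14. ]
14.0 14.22 15.68 [ -5.    1.9 -12.9]
13.5 13.73 15.93 [ -4.9   2.2 -11.9]
13.0 13.25 16.18 [ -5.4   2.  -12.5]
12.5 12.78 16.43 [ -4.8   1.6 -13.8]
12.0 12.3 16.68 [ -6.1   1.  -12.6]
11.5 11.94 16.93 [ -4.4   1.7 -13.1]
11.0 11.69 17.18 [-4.2  0.2 -9.7]
10.5 11.47 17.43 [-3.8 -0.8 -4.3]
```

View pics/s2.png

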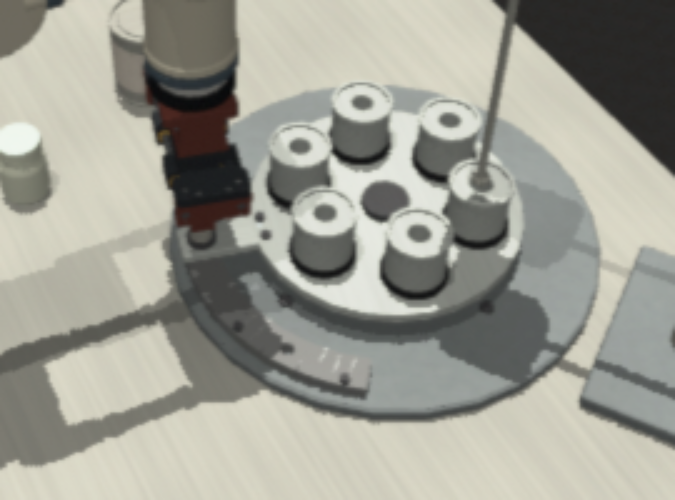

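The side crop shows the arm swung to about (215,240), with the gripper on the knob and the tins turned too. The pin met the ring at about 12 mm lift, as expected. Next I'll regrip at 3 N, a bit lower on the knob, so the spring alone can drop the pin, and then hunt in small steps.

```bash
cat > hunt.py <<'E'
from h import *
import sys
b=np.load("b.npy"); C=np.load("C.npy"); ro=C[3]; C=C[:3]; p0=np.load("p0.npy"); C[2]=p0[2]+.006
def go(d,rate=.03):
    phi=PHI-np.radians(d); move_straight(C+(.185+ro)*er(phi),rot(phi,-1),rate=rate); return loc(phi,b,3)
def hunt(seq,lim=6.5):
    ref=None; hist=[]
    for d in seq:
        f=go(d); s=read_state(); hist.append(f)
        print(round(d,2),round(s["t"],2),f.round(1),round(s["opening"]*1e3,2))
        ref=np.median(hist[-8:],0)
        if f[1]<-lim or (len(hist)>4 and (abs(f[2]-ref[2])>2.2 or f[1]-ref[1]<-4)): print("EVENT"); break
    np.save("d.npy",d)
E
python3 - <<'E'
from hunt import *
gripper_open(); go(44); b[:]=read_state()["force"]; np.save("b.npy",b); close(3); dwell(.15)
print(read_state()["t"],loc(PHI-np.radians(44),b,3))
hunt([44.5,45,45.5,46,46.5,47,47.5,48])
E
```

```text
19.8333 [ 0.2845116   0.32968339 -0.5544026 ]
44.5 20.08 [ 0.4 -5.6  0.9] 29.48
45 20.33 [-0.2 -6.5  0.3] 32.35
45.5 20.58 [-1.2 -5.5  0.6] 35.64
46 20.83 [-1.6 -5.9 -0.3] 38.9
46.5 21.08 [-2.5 -6.3 -1.1] 42.01
47 21.33 [-4. -6.  0.] 45.24
47.5 21.58 [-4.9 -5.2 -0.4] 48.49
48 21.83 [-4.  -6.7 -1. ] 51.39
EVENT
```

With a 3 N grip the fingers gave way (opening 29 to 51 mm), so the table stayed near 44°. I'll go back, grip at 5.5 N and repeat. That grip also caps the side force.

```bash
python3 - <<'E'
from hunt import *
go(44.3); close(5.5); dwell(.1)
print(read_state()["t"],read_state()["opening"],loc(PHI-np.radians(44),b,3))
hunt([44.8,45.3,45.8,46.3],lim=9)
E
```

```text
22.7083 0.028628867744698295 [ 2.48496766 -6.25328818  1.62796497]
44.8 22.96 [ 2.6 -9.3  2. ] 28.98
EVENT
```

```bash
python3 - <<'E'
from hunt import *
im=snapshot("wrist"); cv2.imwrite("pics/w3.png",im[:,:,::-1])
i=camera_info("wrist")
for l,z in(("knob",.102),("knob",.09)):
    for d in tip_of("wrist",l)[:1]:
        X=ray_w(d["xy"],z,i); print(l,np.round(d["xy"],1),round(d["score"],2),X.round(4))
print(read_state()["tool_pos"])
for z in(.102,.09):print(z,proj("side",[*read_state()["tool_pos"][:2],z]))
im=snapshot("side"); cv2.imwrite("pics/s3.png",cv2.resize(im[200:340,260:400],None,fx=4,fy=4,interpolation=cv2.INTER_CUBIC)[:,:,::-1])
print(tip_of("side","knob")[:1])
E
```

```text
knob [630.1 237.3] 0.64 [0.512  0.1713 0.102 ]
knob [630.1 237.3] 0.64 [0.5193 0.1842 0.09  ]
[0.49935845 0.00203061 0.15813054]
0.102 [309.0932302  261.85136402]
0.09 [309.2551505 265.228279 ]
[]
```

View pics/w3.png

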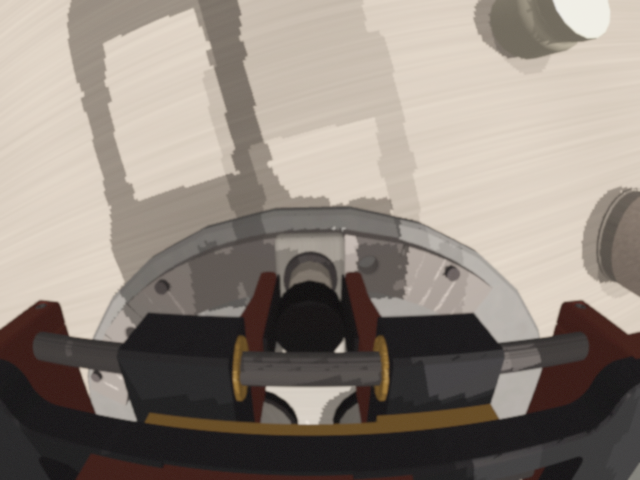

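View pics/s3.png

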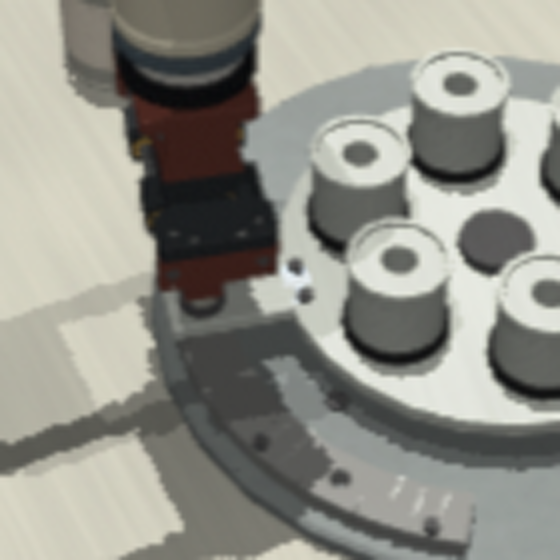

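The wrist view shows the head at (310,315) with the neck and sleeve visible past it, so the pin is still up and riding. A dark disc on the ring just clockwise, at (368,262), could be the next hole. I'll compute its angle and carry on with the force-limited hunt.

```bash
python3 - <<'E'
from hunt import *
i=camera_info("wrist"); A=C[:2]+ro*0
for n,xy in(("disc",(368,262)),("screwR",(452,272)),("screwL",(162,286))):
    X=ray_w(xy,.03,i); v=X[:2]-A; print(n,X.round(3),np.hypot(*v).round(3),np.degrees((PHI-np.arctan2(v[1],v[0]))%(2*np.pi)).round(1))
for a in(45.1,45.5,46):
    f=go(a); s=read_state(); print(a,round(s["t"],2),f.round(1),round(s["opening"]*1e3,2))
    if s["opening"]>.0305: break
E
```

```text
disc [0.51  0.035 0.03 ] 0.19 54.8
screwR [0.533 0.086 0.03 ] 0.2 71.0
screwL [ 0.491 -0.097  0.03 ] 0.196 14.6
45.1 23.46 [  1.7 -10.7   1.8] 30.12
45.5 23.71 [ 1.  -9.8  2.4] 33.06
```

```bash
python3 - <<'E'
from hunt import *
go(44.3); dwell(.1); s=read_state(); print(round(s["t"],2),s["opening"],loc(PHI-np.radians(44.3),b,3), s["tool_pos"])
i=camera_info("wrist"); R=np.array(i["R"]);t=np.array(i["t"])
def pw(X):
    c=R@np.array(X)+t; r=np.hypot(c[0],c[1]); th=np.arctan2(r,c[2]); return np.array([i["cx"],i["cy"]])+i["fx"]*th*c[:2]/r
im=snapshot("wrist")[200:400,210:410].copy()
k=s["tool_pos"][:2]
im=cv2.resize(im,None,fx=3.5,fy=3.5)
a=np.linspace(0,2*np.pi,60)
for lift,col in((0,(255,0,0)),(.012,(0,255,0))):
    for z in(.101,.079):
        P=np.array([pw([k[0]+.0145*np.cos(x),k[1]+.0145*np.sin(x),z+lift]) for x in a])
        cv2.polylines(im,[((P-[210,200])*3.5).astype(int)],True,col,1)
im=cv2.resize(im,(600,600)); cv2.imwrite("pics/w4.png",im[:,:,::-1])
E
```

```text
24.09 0.02867214327405919 [ 0.53179805 -1.19839576  0.49121671] [0.49941152 0.00218958 0.15817101]
```

View pics/w4.png

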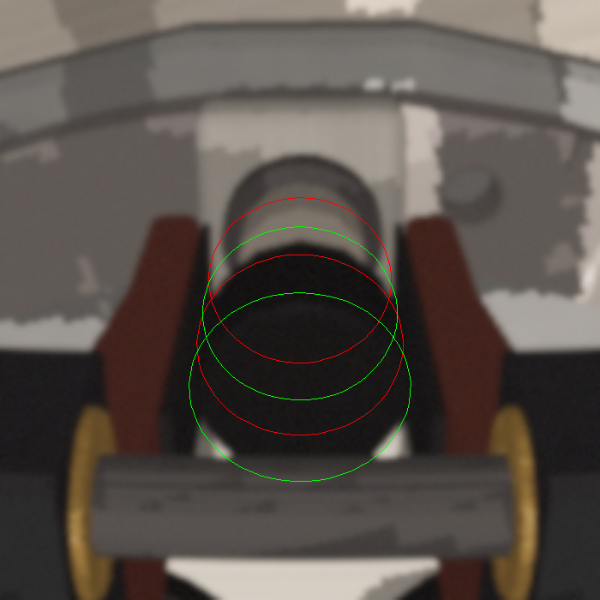

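The overlay puts the pin up at about 12 mm lift, and the dark spot at (470,190) is a hole at roughly 55°. The light grip can't overcome the drag. I'll grip firmly instead and carry about half of the spring force, so the pin rides at about 6 N on the ring. Losing contact will mark the hole, and I'll release there.

```bash
cat > ride.py <<'E'
from hunt import *
zc=C[2]
def at(d,dz,rate=.03):
    phi=PHI-np.radians(d); p=C+(.185+ro)*er(phi); p[2]=zc+dz
    move_straight(p,rot(phi,-1),rate=rate); f=loc(phi,b,3); s=read_state()
    print(round(d,2),round(dz*1e3,2),round(s["t"],2),f.round(1),round((s["tool_pos"][2])*1e3,2),round(s["opening"]*1e3,2),flush=True); return f,s
E
python3 - <<'E'
from ride import *
close(30); dwell(.1); dz=0
f,s=at(44.3,0)
for k in range(8):
    if f[2]<-6: break
    dz+=.0003; f,s=at(44.3,dz)
for d in(44.6,45,45.5,46,47,48):
    f,s=at(d,dz)
    if abs(f[1])>9: print("high"); break
    if f[2]>-4: dz+=.0002
    if f[2]<-8.5: dz-=.0002
np.save("d.npy",[d,dz])
E
```

```text
44.3 0.0 24.71 [1.  1.9 1.8] 158.14 28.51
44.3 0.3 24.96 [ 0.2  3.3 -0.5] 158.19 28.62
44.3 0.6 25.21 [-0.7  3.3 -2.9] 158.27 28.26
44.3 0.9 25.46 [-2.5  4.7 -5.5] 158.45 28.09
44.3 1.2 25.71 [-3.2  3.8 -8.4] 158.51 28.65
44.6 1.2 25.96 [-3.6 -0.7 -8.6] 158.61 28.23
45 1.0 26.21 [ -3.5  -3.5 -10.2] 158.65 28.2
45.5 0.8 26.46 [ -3.5  -1.5 -10.5] 158.64 28.57
46 0.6 26.71 [-2.1 -3.1 -9.1] 158.59 28.51
47 0.4 26.97 [-1.3 -0.2 -8.3] 158.52 28.45
48 0.4 27.23 [-0.3 -0.5 -8. ] 158.55 28.39
```

```bash
cat > run.py <<'E'
from ride import *
d,dz=np.load("d.npy")
end=float(sys.argv[1]); fr=0
while d<end:
    d+=1 if d<50.5 else .25
    f,s=at(d,dz)
    if f[2]<-8: dz-=.0003
    elif f[2]>-4: dz+=.0003
    n=0
    while d>50 and f[2]<-9.5 and s["tool_pos"][2]>.1568 and n<5:
        dz-=.0004; n+=1; f,s=at(d,dz)
    if s["tool_pos"][2]<.1569: print("IN HOLE"); break
    if abs(f[1])>9: print("side"); break
np.save("d.npy",[d,dz])
E
python3 run.py 56.5
```

```text
49.0 0.4 27.48 [ 1.3 -0.4 -8.2] 158.49 28.27
50.0 0.1 27.74 [ 2.4 -1.7 -6. ] 158.36 28.19
51.0 0.1 28.0 [ 4.8 -2.3 -4.1] 158.36 28.41
51.25 0.1 28.25 [ 4.7 -4.5 -3.5] 158.36 28.17
51.5 0.4 28.5 [ 3.8 -4.9 -5. ] 158.38 28.45
51.75 0.4 28.75 [ 4.1 -5.3 -5.3] 158.36 28.11
52.0 0.4 29.0 [ 4.5 -6.  -4.8] 158.35 28.4
52.25 0.4 29.25 [ 4.1 -3.7 -5.4] 158.37 28.45
52.5 0.4 29.5 [ 4.6 -3.9 -5. ] 158.36 28.27
52.75 0.4 29.75 [ 4.  -5.1 -4. ] 158.38 28.55
53.0 0.7 30.0 [ 2.8 -4.1 -5.1] 158.37 28.34
53.25 0.7 30.25 [ 3.6 -2.2 -8.4] 158.24 28.47
53.5 0.4 30.5 [ 5.  -1.9 -8.6] 157.96 28.47
53.75 0.1 30.75 [ 5.9 -0.7 -9.5] 157.57 28.42
54.0 -0.2 31.0 [  5.5  -0.2 -12. ] 157.14 28.47
54.0 -0.9 31.25 [  6.8  -0.6 -10.9] 156.8 28.02
54.0 -1.3 31.5 [  6.4   0.7 -11.8] 156.49 28.12
IN HOLE
```

Contact was lost at 54°, with full spring load and no side force. Now I'll lower gently, nudging on if an edge shows.

```bash
python3 - <<'E'
from ride import *
d,dz=np.load("d.npy"); n=0
while dz>-.0125 and n<16:
    n+=1; f,s=at(d,dz-.001)
    if f[2]>-6.5 and dz>-.011:
        print("edge"); f,s=at(d,dz); 
        d+=.15 if f[1]<2 else -.1
        f,s=at(d,dz)
        if abs(f[1])>8: print("side"); break
    else:
        dz-=.001
        if f[1]<-3.5: d-=.08
        if f[1]>3.5: d+=.08
    if dz<-.004 and s["tool_pos"][2]<.153: break
np.save("d.npy",[d,dz])
E
```

```text
54.0 -2.3 31.75 [  5.2   3.1 -13. ] 155.35 28.34
54.0 -3.3 32.0 [  6.6   3.8 -12.8] 154.52 28.26
54.08 -4.3 32.25 [  5.3   3.9 -12.7] 153.42 28.26
54.16 -5.3 32.5 [  6.3   3.  -12.2] 152.5 28.67
```

```bash
python3 - <<'E'
from ride import *
gripper_open(); dwell(.2); s=read_state(); print(s["t"],s["opening"],s["force"])
p=s["tool_pos"].copy()
move_straight(p+[0,0,.10],rate=.12); dwell(.1)
p=read_state()["tool_pos"]; i=camera_info("wrist"); R=np.array(i["R"]);t=np.array(i["t"])
im=snapshot("wrist"); d=tip_of("wrist","knob")[:1]
if d:
    for z in(.09,.102):
        X=ray_w(d[0]["xy"],z,i); v=X[:2]-C[:2]; print(d[0]["score"],np.round(d[0]["xy"],1),z,X.round(4),np.hypot(*v),np.degrees((PHI-np.arctan2(v[1],v[0]))%(2*np.pi)))
for q in trace("wrist","knob")[:1]: print(q["rect"])
cr=im[150:330,220:420]; cv2.imwrite("pics/w5.png",cv2.resize(cr,None,fx=3,fy=3)[:,:,::-1])
si=snapshot("side"); cv2.imwrite("pics/s5.png",cv2.resize(si[200:340,240:400],None,fx=4,fy=4,interpolation=cv2.INTER_CUBIC)[:,:,::-1])
print(tip_of("side","knob")[:1])
phi=PHI-np.radians(54.2)
for z in(.09,.102): print(proj("side",[*(C[:2]+.187*er(phi)[:2]),z]))
E
```

```text
33.725 0.08812849854051717 [-0.53271953  0.73888992  0.17871542]
0.73 [313.6 246.5] 0.09 [0.513  0.0334 0.09  ] 0.1871240736981431 54.80180189574895
0.73 [313.6 246.5] 0.102 [0.5095 0.035  0.102 ] 0.1909033907730527 54.757568947989824
[291.4, 222.3, 333.4, 270.7]
[{'xy': [307.9, 255.9], 'score': 0.51}]
[308.65501209 255.1592162 ]
[308.49185252 251.77364355]
```

View pics/w5.png

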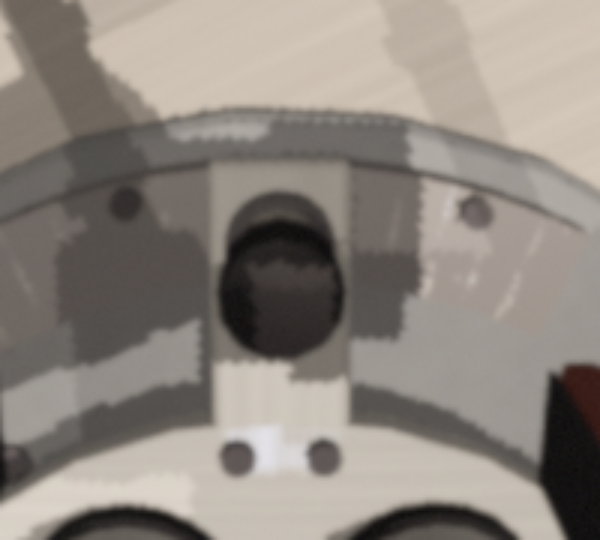

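View pics/s5.png

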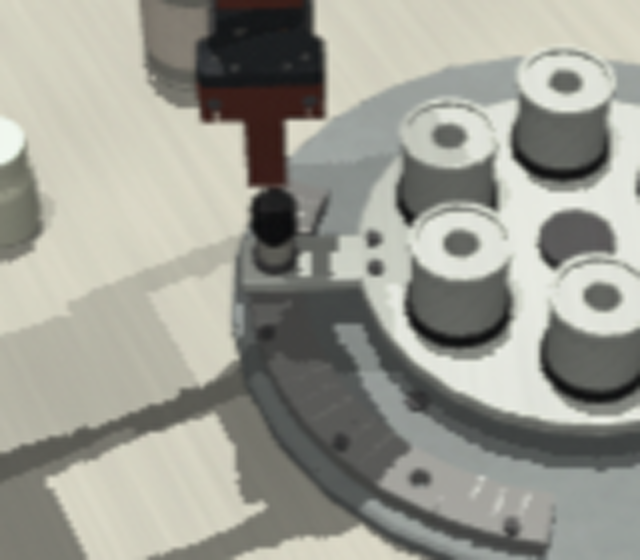

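The wrist crop shows the knob centred on the arm at (280,290), directly over the ring's hole circle. In the side crop the black head (275,215) sits low on its sleeve, and the network's point (307.9,255.9) matches the projection for a home pin (308.7,255.2), not a riding one (308.5,251.8). The can and jar are untouched and the gripper is clear.

```bash
python3 -c "
from cell import *
print(job_done())"
```

```text
the job is handed in; nothing more can be done
None
```

I turned the table one station clockwise, about 54°, let the index pin drop into the next hole and let go, then handed the job in at about 34 s; the side camera matches a fully home pin, though I didn't press on the knob to confirm it.

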